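# Square up a display window in the jig

## Robot

A 6-joint arm with a two-finger parallel gripper is mounted at the origin on the work surface. World frame = base frame: x ahead of the robot, y to its left, z up, the work surface at z = 0. Lengths are in m, angles in degrees, forces in N, time in s.
With the tool pointing down it reaches from about 0.375 to 0.9 m from the base axis. Payload 3.1 kg.
Tool frame: the origin (TCP) lies midway between the tips of the shut fingers; the grasp point (between the pads) lies tcp_to_grasp behind it (tcp_to_grasp is the distance from the TCP to the grasp point, in m); z points along the fingers, y is the direction in which the jaws open and shut (so a half turn about z gives the same grasp; the last joint's range is limited). The gripper opens to 87 mm and grips with 3 to 60 N. Pads are 19 mm wide; open, the fingers measure 117 mm over their backs; the gripper's body (75 mm by 190 mm) begins 51 mm behind the grasp point.
Start: joints at [-10.227, 30.224, 82.088, -0, 67.689, -10.227], TCP at [0.625, 0, 0.223] pointing down, gripper open.
Joint ranges: [-176.69, 176.69], [-43.24, 126.21], [12.49, 139.97], [-82, 262], [0, 151.66], [-163.58, 163.58]. Speed limits (degrees/s): [159.86, 159.86, 180, 180, 180, 180].

## Interface

Orientations are given as [roll, pitch, yaw] about the fixed x, y, z axes, in that order (R = Rz(yaw) Ry(pitch) Rx(roll)).
In Python, from rig import * gives the robot as it stands. The module is installed in compiled form; this text tells all that it offers.
- The arm moves only by the tool apply_moves, never from a script. Its arguments are lists of equal length, an entry for each row: "dp": the shift along the tool's x, y, z in mm, a list of three; "yaw": the turn about the tool's z in degrees. In form: {"dp": [[tx, ty, tz], ...], "yaw": [yaw, ...]}. A call has 1 to 12 rows; each row shifts and turns the commanded pose from where the row before left it, along the tool's axes as they then stand; what a row does not reach is not made up. A row lasts 1/8 s, in which the tool goes at most 62.5 mm and 10.7 degrees, less where a joint would pass 70% of its speed; a pose out of reach is approached as far as the arm can. A call is refused whole if a number of a shift passes 62.5 or a number of a turn 10.7, either way. A call with a gripper value outside its range is refused whole. "jaw" is the opening, from 0 (shut) to 1 (fully open), set as the call begins (left out, the last holds). The fingers move at their own pace and stop on an object; the grip force is fixed at half the most. Time passes only in rows, so rows that do not move let the fingers close. It gives the time, the measured TCP pose, the force and the opening at its end, in the units of the state.
- sense(): the state, without advancing time (a new reading comes with each control period).
- camera(name): name is "scene" or "side" or "wrist"; returns a dict with "frame" (400x640x3 uint8, red, green, blue), "fx", "fy", "cx", "cy" (pixels), "D" ([k1, k2, p1, p2, k3] as OpenCV has them; the pictures are not rectified), "extrinsics" (4x4, takes a point from camera to world coordinates). Camera axes: x right, y down, z forward; pixel columns grow to the right and rows downward; lengths in m; the calibration is good to about 2 mm. A picture is of the moment at which its call begins. There is no depth.
- finish_job(): hands the job in, once; it reports no verdict.
Trained networks look in the newest picture that a camera, given by its name, has taken for a name from the list of things; names that differ only in an ending like _2 or _b are one class to them, and where a whole thing is asked for, a point or a joint stands for the part that bears it (a point fixed in the world has none). Each returns a list of dicts, best first, with "p" (0 to 1); they miss things now and then, are a little off and sometimes report something else, mostly with a low value. They report only what shows in the picture. A call takes as long as a camera call. They do not tell look-alikes from the thing itself.
- find_in(camera, label): "at" ([column, row] in pixels, amid what is visible of it).
- outline_of(camera, label): "mask" (400x640 bool, what is visible of it) and "at" ([column, row] in pixels, amid what is visible of it).
The state is a dict: "time_s": time; "joint_positions": joint angles; "qd": joint speeds; "effort": joint torques, N m; "eef_pos": TCP position; "tcp_rot": TCP orientation; "wrist_force": force on the tool from outside, world axes, zero at the start; "ft_torque": the same for the moment, N m; "opening": finger opening in m.
Only numpy, scipy, OpenCV 4.12 (cv2) and the standard library are available. Lean on these libraries where they do the work, as an engineer would, in place of code of your own. Each camera call takes 0.05 s, during which the arm holds its last target. There are 200 camera calls.

## Task

Take the push stick from the tool stand and, with its tip, gently nudge the glass display window into the square corner of the jig: bring its long edge up flush on the long fence first, then slide it along to the end fence, pressing lightly for a moment at each so that you feel it bear. Leave it lying flat with no gap at either fence and put the stick back in its hole in the stand, without touching the glass with the fingers or disturbing the other things.

Things in the scene. Friction and masses are not known exactly. Their poses are not given: they have to be found in the camera images.
- jig: Squaring jig, fixed to the bench: flat aluminium plate 180 x 220 x 12 mm with two low steel fence bars screwed on. Origin: centre of the underside, z up. The plate's top is at z = 12 mm. The long fence stands along the +x side, the end fence along the +y side; both are 14 mm wide and rise 10 mm above the plate, and their inner faces are x = 76 mm and y = 96 mm. The plate is clear for the window and the stick on the -x and -y sides.
- long_fence: Long fence bar of the jig, 14 x 184 x 10 mm, along the jig's y. Origin: centre of its underside; axes as the jig's. Its inner face is 7 mm from the origin on the -x side.
- end_fence: End fence bar of the jig, 144 x 14 x 10 mm, along the jig's x. Origin: centre of its underside; axes as the jig's. Its inner face is 7 mm from the origin on the -y side. A 10 mm relief gap is left between the bars at the corner.
- jig_corner (a point): Square corner of the jig: where the planes of the two inner fence faces meet, at the height of the plate's top; axes as the jig's. The seated window lies on the -x, -y side of it.
- window: Dark glass instrument window with a printed black border, 75 mm (its x) x 120 mm (its y) x 6 mm thick, about 0.11 to 0.17 kg, lying loose on the jig plate, 4 to 52 mm off both fences and up to 0.2 rad askew to them. Origin: centre of the underside. Its +x long edge belongs on the long fence and its +y short edge on the end fence. It slides at about 0.5 to 1.3 N; the edge chips if any contact with the stick or a fence exceeds about 10 N.
- window_corner (a point): Corner of the window's underside between the two edges to be seated (at its +x, +y); seated, it lies on the jig's corner point.
- window_long_end (a point): Other end of the edge that goes on the long fence (at the window's +x, -y corner), underside.
- window_short_end (a point): Other end of the edge that goes on the end fence (at the window's -x, +y corner), underside.
- stand: Black tool stand, a fixed block 70 x 150 x 60 mm high with two blind holes along its y, 90 mm apart. Origin: centre of the underside. It is either to the left or to the right of the jig.
- stand_hole_left (a point): Mouth of the stand's +y hole, centre, at the stand's top: 20 mm diameter, chamfered, 52 mm deep.
- stand_hole_right (a point): Mouth of the stand's -y hole, otherwise the same. One hole holds the push stick, the other the driver.
- stick: Push stick, 35 g, in one hole: grey square handle 14 x 14 mm (z = 4 to 64 mm), round collar 26 mm across (z = 0 to 4 mm), below it a white nylon rod 8 mm across, round-ended, 45 mm long. The rod is bent from use: its tip is about 4 mm off the handle's axis, to a side not given here. Origin: centre of the collar's underside, which rests on the stand; z up; x and y square to the handle, turned at random.
- driver: Bystander in the other hole: trimming driver with a round black handle 12 mm across that stands 78 mm out of the stand. Origin: underside of its collar.
- reel: Bystander: solder reel, 60 mm across and 40 mm high, standing flat. Origin: centre of the underside.
- flask: Bystander: closed white dropper flask, 44 mm across and 85 mm high. Origin: centre of the underside.
Things that resemble listed ones, but are neither listed nor needed, are in the scene too. Leave any purple look-alike of the stick alone.

How it is judged (in metres and radians):
On the way, in this order (a step that is already met when the one before it is completed fails the run):
1. the stick is lifted out of the stand (by 55 mm) (z of stick in the frame of stand above 0.115 m), for 0.1 s.
2. pushed by the stick, the window's long edge lies flush on the long fence (gap under 1.5 mm at both ends) and bears on it with more than 1.5 N (x of each of window_corner, window_long_end in the frame of jig_corner above -0.0015 m and contact force between window and long_fence above 1.5 N and contact force between stick and window above 0.5 N), for 0.2 s.
3. pushed by the stick, the window bears on the end fence with more than 1.5 N, its corner within 1.5 mm of that fence (y of window_corner in the frame of jig_corner above -0.0015 m and contact force between window and end_fence above 1.5 N and contact force between stick and window above 0.5 N), for 0.2 s.
At the end, for the whole second after the job is handed in: The window lies flat on the jig plate with gaps under 1.5 mm to both fences at both ends of each seated edge; the stick stands upright in a hole of the stand, its collar down on the stand (within 3 mm); both are released and at rest (x of each of window_corner, window_long_end in the frame of jig_corner above -0.0015 m and y of each of window_corner, window_short_end in the frame of jig_corner above -0.0015 m and z of window in the frame of jig below 0.014 m and angle between window's own z axis and vertical below 0.03 rad and z of stick in the frame of stand below 0.063 m and angle between stick's own z axis and vertical below 0.1 rad and (horizontal distance between stick and stand_hole_left below 0.007 m or horizontal distance between stick and stand_hole_right below 0.007 m) and linear speed of each of window, stick below 0.01 m/s); the robot touches nothing.
It fails at once if the glass is loaded above 10 N by the stick or against a fence (contact force between window and stick above 10 N or contact force between window and long_fence above 10 N or contact force between window and end_fence above 10 N).
It fails at once if the fingers touch the glass (contact force between the fingers and window above 0.3 N).
It fails at once if the window is tipped or lifted off the plate (angle between window's own z axis and vertical above 0.15 rad or z of window in the frame of jig above 0.022 m).
It fails at once if the driver, the reel or the flask is disturbed (driver 15 mm, others 10 mm) (distance of driver from where it was at the start of the episode above 0.015 m or distance of any of reel, flask from where it was at the start of the episode above 0.01 m).
It also fails if it takes over 72 s, if anything falls off the work surface, if the arm or the gripper's body presses on something with over 40 N, if the wrist force passes 120 N, or if a joint passes its speed limit or range.

## Working session

There is one attempt and no reset: what is moved stays moved. The work goes in short steps, Python scripts to look and compute and a tool call to move; the robot and the scene stay as the last step left them, time stands still between calls to the robot, and variables do not carry over. Pictures are saved under pics/ and viewed, about 8 in all and at most 12, crops included, and the job is handed in when it is done.

Besides the shell and the picture viewer there is one more tool, called by a JSON object that holds its "fn" and its "kwargs", one argument or row to a line. apply_moves: Moves the arm, as the interface text tells. Its arguments: {"type":"object","properties":{"dp":{"type":"array"},"yaw":{"type":"array"},"jaw":{"type":"number"}},"required":["dp","yaw"]}

```bash
mkdir -p pics; cat > h.py <<'E'
from rig import *
import numpy as np, cv2
def ray(c,uv):
    K=np.array([[c['fx'],0,c['cx']],[0,c['fy'],c['cy']],[0,0,1.]])
    n=cv2.undistortPoints(np.array([[uv]],float),K,np.array(c['D'],float))[0,0]
    E=np.array(c['extrinsics']); d=E[:3,:3]@np.array([n[0],n[1],1]); return E[:3,3],d
def onz(c,uv,z):
    o,d=ray(c,uv); return o+d*(z-o[2])/d[2]
def proj(c,P):
    K=np.array([[c['fx'],0,c['cx']],[0,c['fy'],c['cy']],[0,0,1.]])
    E=np.linalg.inv(np.array(c['extrinsics']))
    p,_=cv2.projectPoints(np.array(P,float).reshape(-1,1,3),cv2.Rodrigues(E[:3,:3])[0],E[:3,3],K,np.array(c['D'],float)); return p[:,0]
def save(c,n,s=1,crop=None):
    f=c['frame'][:,:,::-1]
    if crop: f=f[crop[1]:crop[3],crop[0]:crop[2]]
    cv2.imwrite('pics/'+n,cv2.resize(np.ascontiguousarray(f),None,fx=s,fy=s))
def tri(c1,u1,c2,u2):
    o1,d1=ray(c1,u1);o2,d2=ray(c2,u2)
    A=np.stack([d1,-d2],1);t=np.linalg.lstsq(A,o2-o1,rcond=None)[0]
    a=o1+t[0]*d1;b=o2+t[1]*d2;return (a+b)/2,np.linalg.norm(a-b)
E
python3 - <<'E'
from h import *
L=['jig','long_fence','end_fence','window','window_corner','window_long_end','window_short_end','jig_corner','stand','stand_hole_left','stand_hole_right','stick','driver','reel','flask']
ims=[]
for n in ['scene','side','wrist']:
    c=camera(n); save(c,n+'0.png'); ims.append(c['frame'][:,:,::-1])
    E=np.array(c['extrinsics']); print(n,c['fx'],E[:3,3].round(3),E[:3,2].round(2))
    for l in L:
        print(l,[(np.round(r['at'],1).tolist(),round(r['p'],2),onz(c,r['at'],0.02).round(3).tolist()) for r in find_in(n,l)[:3]])
print(sense())
cv2.imwrite('pics/both.png',cv2.resize(np.vstack(ims[:2]),None,fx=.75,fy=.75))
E
```

```text
scene 516.1917458304532 [1.367 0.713 1.091] [-0.54 -0.49 -0.68]
jig [([336.9, 205.5], 0.92, [0.501, -0.013, 0.02])]
long_fence [([302.6, 215.6], 0.67, [0.604, -0.056, 0.02])]
end_fence [([344.7, 231.3], 0.83, [0.565, 0.075, 0.02])]
window [([327.1, 216.6], 0.64, [0.557, -0.001, 0.02]), ([339.7, 208.4], 0.26, [0.505, 0.002, 0.02])]
window_corner [([328.1, 212.7], 0.64, [0.543, -0.01, 0.02])]
window_long_end [([330.2, 214.3], 0.78, [0.543, -0.001, 0.02])]
window_short_end [([327.2, 214.6], 0.94, [0.55, -0.007, 0.02]), ([260.8, 263.7], 0.2, [0.813, -0.006, 0.02])]
jig_corner [([342.9, 206.9], 0.92, [0.493, 0.004, 0.02])]
stand [([275.0, 164.8], 0.94, [0.5, -0.287, 0.02])]
stand_hole_left [([274.4, 163.1], 0.92, [0.495, -0.295, 0.02])]
stand_hole_right [([329.0, 214.4], 0.73, [0.546, -0.004, 0.02]), ([271.0, 157.0], 0.65, [0.481, -0.327, 0.02])]
stick [([243.2, 183.8], 0.68, [0.634, -0.289, 0.02]), ([301.7, 216.8], 0.59, [0.61, -0.054, 0.02]), ([288.7, 141.5], 0.49, [0.38, -0.347, 0.02])]
driver [([341.0, 210.5], 0.65, [0.509, 0.011, 0.02])]
reel [([429.0, 244.1], 0.88, [0.436, 0.278, 0.
[... 2368 characters left out ...]
.23, [0.54, -0.004, 0.02])]
{'time_s': 2.4, 'joint_positions': array([-1.02273489e+01,  3.02214243e+01,  8.20859142e+01, -5.43029699e-04,
        6.76903492e+01, -1.02268308e+01]), 'qd': array([ 0.08141258, -0.00026773,  0.02216319,  0.04427954,  0.02721446,
       -0.04471485]), 'effort': array([-3.87520295e-04, -4.40007985e+01, -1.76979071e+01,  6.33938843e-02,
        5.05185756e-02, -3.42184239e-05]), 'eef_pos': array([6.24989659e-01, 2.80373467e-05, 2.22580674e-01]), 'tcp_rot': array([1.79997814e+02, 9.04949795e-04, 8.99996880e+01]), 'wrist_force': array([ 1.08514219,  1.22627116, -0.41716263]), 'ft_torque': array([-0.01347681,  0.00994928,  0.05231953]), 'opening': 0.08699368849471138}
```

View pics/scene0.png

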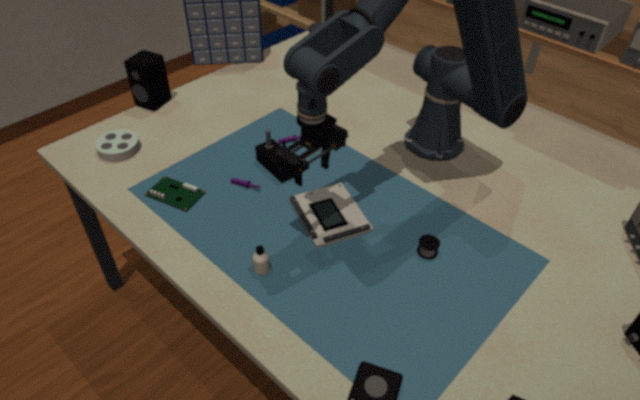

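View pics/side0.png

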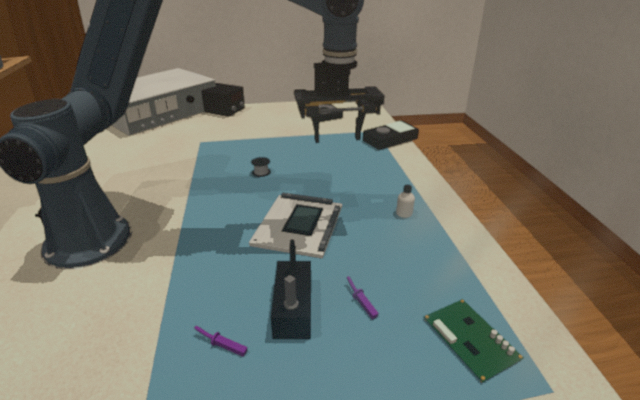

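Stand on the −y side; the stick stands in the near (−y) hole (side ≈ 291,290), the driver in the +y hole (292,250). Window on jig at side (303,219). Check the wrist picture.

```bash
python3 - <<'E'
import cv2
f=cv2.imread('pics/wrist0.png'); cv2.imwrite('pics/w0c.png',cv2.resize(f[60:400,140:500],None,fx=1.75,fy=1.75,interpolation=cv2.INTER_CUBIC))
E
```

```text
(no output)
```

View pics/w0c.png

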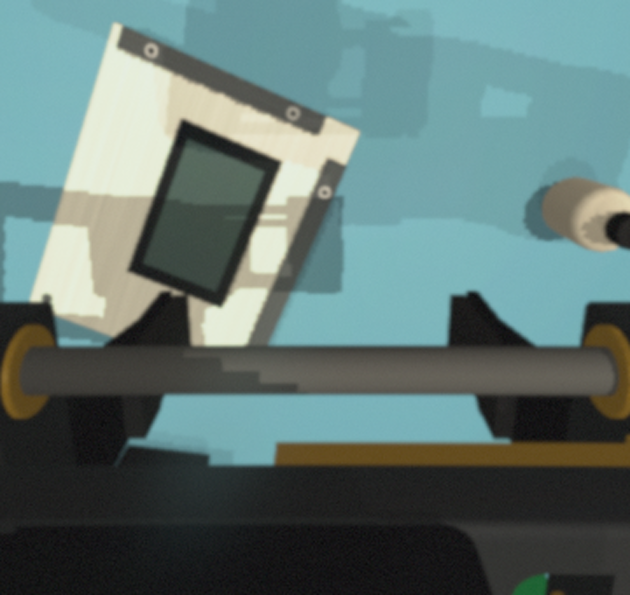

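```bash
python3 - <<'E'
from h import *
cs,cd,cw=camera('scene'),camera('side'),camera('wrist')
f=lambda u,v:(140+u/1.75,60+v/1.75)
for n,p,z in [('short_end',(185,120),.018),('corner',(281,163),.018),('long_end',(222,305),.018),('D',(130,270),.018),('plate++',(360,130),.012),('plate-+',(115,24),.012),('plate--?',(30,305),.012),('ef in L',(117,47),.022),('ef in R',(320,134),.022),('lf in T',(325,160),.022),('lf in B',(250,345),.022)]:
    print(n,(onz(cw,f(*p),z)*1000).round(1))
print('stick collar side',onz(cd,(291,304),.062),'top',onz(cd,(291,278),.124),'driver top',onz(cd,(293,242),.138))
print('scene stick top',onz(cs,(268,131),.124), tri(cs,(268,131),cd,(291,278)))
for n,l in [('side','stand'),('scene','stand')]:
    print(n,[ (r['p'],r['at']) for r in outline_of(n,l)])
save(cd,'sidec.png',5,(240,220,350,345)); save(cs,'scenec.png',6,(240,110,310,190))
a=cv2.imread('pics/sidec.png');b=cv2.imread('pics/scenec.png');a=cv2.resize(a,(396,450));b=cv2.resize(b,(394,450));cv2.imwrite('pics/sc.png',np.hstack([a,b]))
E
```

```text
short_end [534.5  57.9  18. ]
corner [599.4  28.7  18. ]
long_end [553.  -77.9  18. ]
D [486.6 -50.1  18. ]
plate++ [654.6  50.9  12. ]
plate-+ [491.4 119.1  12. ]
plate--? [406.  -80.1  12. ]
ef in L [494.8 104.   22. ]
ef in R [626.7  48.9  22. ]
lf in T [630.1  31.3  22. ]
lf in B [ 573.5 -109.    22. ]
stick collar side [ 0.47859976 -0.33811933  0.062     ] top [ 0.48095227 -0.33688738  0.124     ] driver top [ 0.49315731 -0.25676563  0.138     ]
scene stick top [ 0.48340029 -0.33162119  0.124     ] (array([ 0.48113386, -0.3342865 ,  0.12153342]), np.float64(2.0562881667263002e-05))
side [(0.93, [292.2, 310.0])]
scene [(0.69, [274.8, 162.3])]
```

View pics/sc.png

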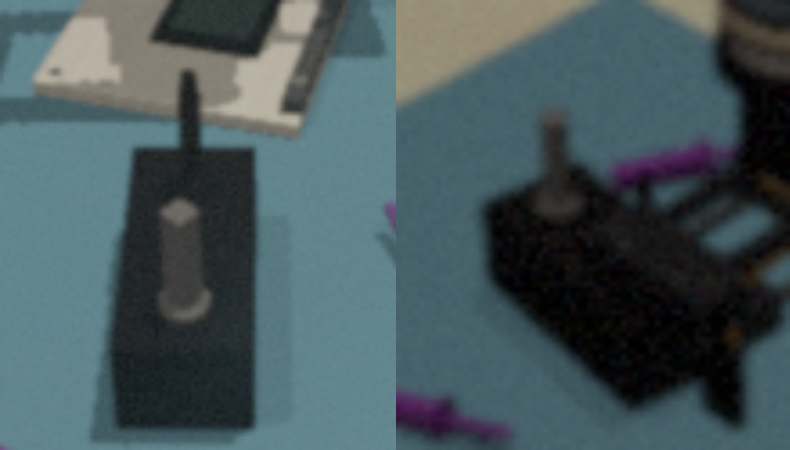

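The stick's square handle stands about 45° to world (diamond top at side ≈ 290,278). Jig yaw ≈ −22.5°, window almost parallel with ~28 mm gaps. Go above the stick.

{"fn": "apply_moves", "kwargs": {
  "dp": [
    [-42,-18,0],
    [-42,-18,0],
    [-42,-18,0],
    [-42,-18,0],
    [-42,-18,0],
    [-42,-18,0],
    [-42,-18,0],
    [-40,-18,0],
    [0,0,0],
    [0,0,0]
  ],
  "yaw": [0,0,0,0,0,0,0,0,0,0]
}}

```text
time_s: 3.9
eef_pos: [0.4809, -0.3335, 0.2224]
tcp_rot: [-180.0, -0.1, 90.0]
wrist_force: [-0.9, 0.2, -0.0]
opening: 0.087
```

```bash
python3 - <<'E'
from h import *
c=camera('wrist'); save(c,'w1.png'); save(c,'w1c.png',3.2,(220,90,460,270))
for l in ['stick','driver','stand_hole_left']:
    print(l,[(np.round(r['at'],1).tolist(),round(r['p'],2),onz(c,r['at'],0.092).round(4).tolist()) for r in find_in('wrist',l)[:3]])
s=sense();print(s['eef_pos'],s['tcp_rot'],s['time_s'],tcp_to_grasp)
E
```

```text
stick [([321.8, 193.8], 0.66, [0.4814, -0.3366, 0.092]), ([437.9, 147.1], 0.59, [0.5937, -0.2899, 0.092]), ([223.1, 196.4], 0.57, [0.3814, -0.3393, 0.092])]
driver [([334.0, 100.2], 0.56, [0.4928, -0.2466, 0.092])]
stand_hole_left [([328.2, 134.7], 0.62, [0.4875, -0.278, 0.092]), ([335.7, 99.9], 0.46, [0.4943, -0.2463, 0.092])]
[ 0.48144764 -0.33270645  0.22256859] [-1.79993931e+02 -2.10115576e-02  9.01012794e+01] 4.1 0.0187
```

View pics/w1c.png

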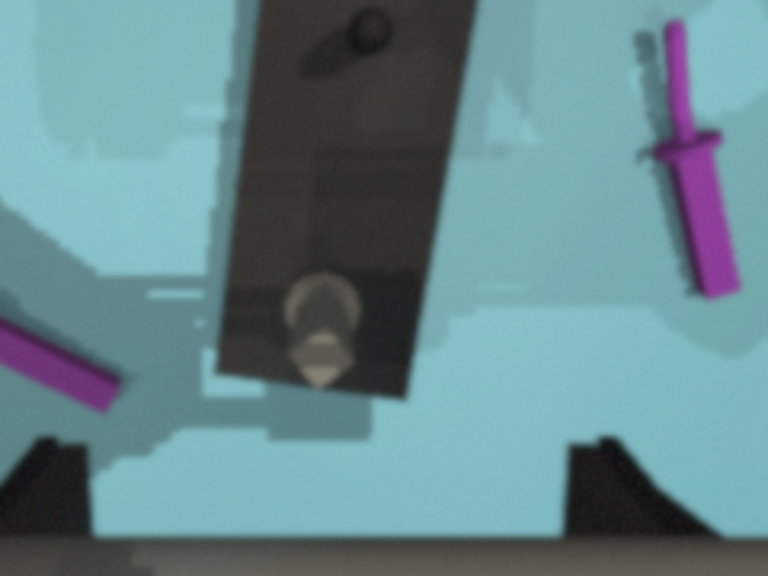

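```bash
python3 - <<'E'
from h import *
c=camera('wrist')
print('top',onz(c,(320.3,201.6),.124),'collar',onz(c,(320.6,186.9),.064))
f=c['frame'][175:220,300:345,::-1]
cv2.imwrite('pics/w1z.png',cv2.resize(np.ascontiguousarray(f),None,fx=13,fy=13,interpolation=cv2.INTER_CUBIC))
E
```

```text
top [ 0.48060036 -0.33476628  0.124     ] collar [ 0.48059194 -0.33539661  0.064     ]
```

View pics/w1z.png

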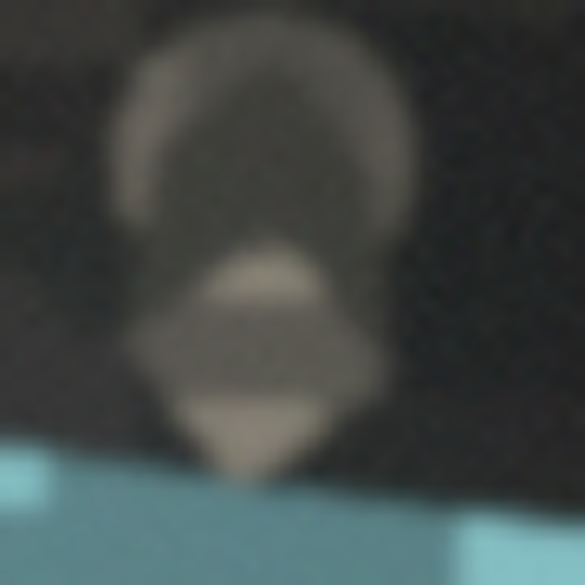

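{"fn": "apply_moves", "kwargs": {
  "dp": [
    [-2,-1,0],
    [0,0,0],
    [0,0,0],
    [0,0,0],
    [0,0,0],
    [0,0,30],
    [0,0,30],
    [0,0,30],
    [0,0,30],
    [0,0,25],
    [0,0,0]
  ],
  "yaw": [-9.9,-9.9,-9.9,-9.8,-9.8,0,0,0,0,0,0]
}}

```text
time_s: 5.52
eef_pos: [0.4792, -0.3342, 0.0758]
tcp_rot: [180.0, -0.3, 139.4]
wrist_force: [-0.3, 0.6, 0.7]
opening: 0.0868
```

{"fn": "apply_moves", "kwargs": {
  "dp": [
    [0,0,0],
    [0,0,0],
    [0,0,0],
    [0,0,0],
    [0,0,0],
    [0,0,0]
  ],
  "yaw": [0,0,0,0,0,0],
  "jaw": 0
}}

```text
time_s: 6.28
eef_pos: [0.4799, -0.336, 0.0776]
tcp_rot: [-180.0, -0.0, 139.3]
wrist_force: [-0.1, -0.4, -0.0]
opening: 0.0353
```

Tool yaw turns opposite to world yaw; I correct before the jaws close.

{"fn": "apply_moves", "kwargs": {
  "dp": [
    [0,0,0],
    [0,0,0]
  ],
  "yaw": [8.6,0],
  "jaw": 0.45
}}

```text
time_s: 6.52
eef_pos: [0.4799, -0.336, 0.0775]
tcp_rot: [-180.0, -0.0, 130.8]
wrist_force: [-0.1, 0.9, 0.1]
opening: 0.0387
```

{"fn": "apply_moves", "kwargs": {
  "dp": [
    [0,0,0],
    [0,0,0],
    [0,0,0],
    [0,0,0],
    [0,0,0],
    [0,0,0]
  ],
  "yaw": [0,0,0,0,0,0],
  "jaw": 0
}}

```text
time_s: 7.28
eef_pos: [0.48, -0.336, 0.0775]
tcp_rot: [-180.0, 0.0, 130.7]
wrist_force: [-0.4, 0.1, 0.3]
opening: 0.0139
```

Gripped (13.9 mm). Lift high over the driver and turn to the jig's axes (yaw 157.5: tool x = −jig x, tool y = jig y).

{"fn": "apply_moves", "kwargs": {
  "dp": [
    [0,0,-20],
    [0,0,-35],
    [0,0,-35],
    [0,0,-35],
    [0,0,-35],
    [0,0,0],
    [0,0,0],
    [0,0,0],
    [0,0,0]
  ],
  "yaw": [0,0,0,0,0,-9,-9,-8.8,0]
}}

```text
time_s: 8.4
eef_pos: [0.4798, -0.3358, 0.2374]
tcp_rot: [180.0, -0.0, 157.4]
wrist_force: [0.0, 0.1, -0.4]
opening: 0.014
```

```bash
python3 - <<'E'
from h import *
c=camera('wrist'); c2=camera('side'); save(c,'w2.png'); save(c2,'s2.png')
for n in ('wrist','side'): print(n,[(np.round(r['at'],1).tolist(),round(r['p'],2)) for r in find_in(n,'stick')])
s=sense();p=s['eef_pos'];print(p,s['tcp_rot'],s['opening'])
t=p-[0,0,.0625]; b=p-[0,0,.0175]
print('expected collar, tip px wrist',proj(c,[b,t]),'side',proj(c2,[b,t]))
q=proj(c2,[t])[0].astype(int)
a=cv2.resize(c['frame'][100:300,200:440,::-1],None,fx=2,fy=2,interpolation=cv2.INTER_CUBIC)
b=np.ascontiguousarray(c2['frame'][q[1]-50:q[1]+30,q[0]-35:q[0]+35,::-1]);b=cv2.resize(b,(320,400),interpolation=cv2.INTER_CUBIC)
print(q);cv2.imwrite('pics/c2.png',np.hstack([a,b]))
E
```

```text
wrist [([258.0, 85.0], 0.64), ([322.4, 242.9], 0.58)]
side [([361.8, 301.8], 0.81), ([223.4, 343.2], 0.59), ([289.9, 237.4], 0.46), ([289.7, 302.3], 0.2)]
[ 0.47992099 -0.33587751  0.23744954] [ 1.79992970e+02 -1.36307164e-02  1.57414641e+02] 0.013899900462698386
expected collar, tip px wrist [[320.31841526 232.51037336]
 [320.5974942  210.80867034]] side [[288.15904274 232.86267178]
 [289.21767682 254.78195496]]
[289 254]
```

View pics/c2.png

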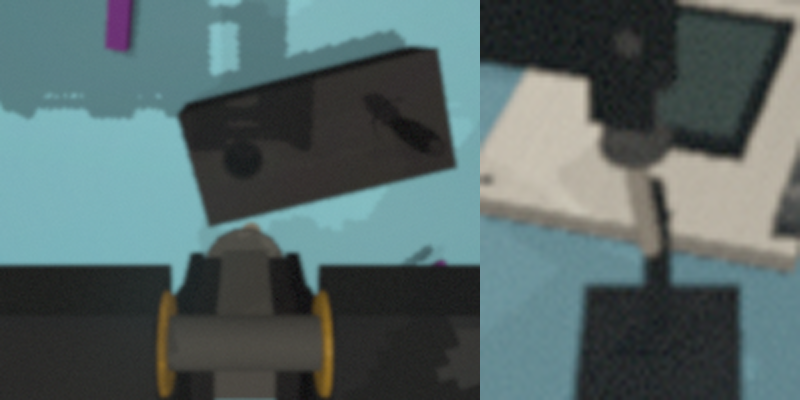

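The side view shows the tip bent ≈ +2.4 px (≈ 3.9 mm) right of the axis, mostly world +x, i.e. ≈ +3.8 mm jig x, +1 mm jig y. Now over to the window's −x side.

{"fn": "apply_moves", "kwargs": {
  "dp": [
    [16,40,0],
    [17,41,0],
    [16,40,0],
    [17,41,0],
    [16,40,0],
    [17,41,0],
    [16,40,0],
    [16,41,0],
    [0,0,50],
    [0,0,60],
    [0,0,20],
    [0,0,0]
  ],
  "yaw": [0,0,0,0,0,0,0,0,0,0,0,0]
}}

```text
time_s: 10.1
eef_pos: [0.4819, 0.0138, 0.1061]
tcp_rot: [-180.0, -0.2, 157.5]
wrist_force: [0.6, 0.1, -0.5]
opening: 0.0139
```

```bash
python3 - <<'E'
from h import *
c2=camera('side'); c1=camera('scene')
s=sense();p=s['eef_pos'];print(p,s['tcp_rot'],s['opening'],s['time_s'])
ex=np.array([.924,-.383,0]);ey=np.array([.383,.924,0])
t=p-[0,0,.0625]+.0038*ex+.0009*ey
print('tip px side',proj(c2,[t])-[250,170],proj(c1,[t])-[290,170],'jig coords tip',t@ex,t@ey)
for n,c,o in (('side',c2,(250,170)),('scene',c1,(290,170))):
    W=np.array([[.5345,.0579,.018],[.5994,.0287,.018],[.553,-.0779,.018],[.4866,-.0501,.018]]);print(n,((proj(c,W)-o)*4).round())
a=cv2.resize(c2['frame'][170:270,250:350,::-1],None,fx=4,fy=4,interpolation=cv2.INTER_CUBIC)
b=cv2.resize(c1['frame'][170:270,290:390,::-1],None,fx=4,fy=4,interpolation=cv2.INTER_CUBIC)
cv2.imwrite('pics/c3.png',np.hstack([a,b]))
E
```

```text
[0.48374007 0.01331445 0.10813272] [1.79986044e+02 7.54200198e-02 1.57467710e+02] 0.013552149365935946 10.2
tip px side [[31.03112617 35.20704785]] [[56.63621407 31.09163361]] jig coords tip 0.4456781586363592 0.19847541922678194
side [[191. 133.]
 [294. 149.]
 [247. 252.]
 [133. 235.]]
scene [[229. 213.]
 [139. 239.]
 [ 78. 136.]
 [164. 111.]]
```

View pics/c3.png

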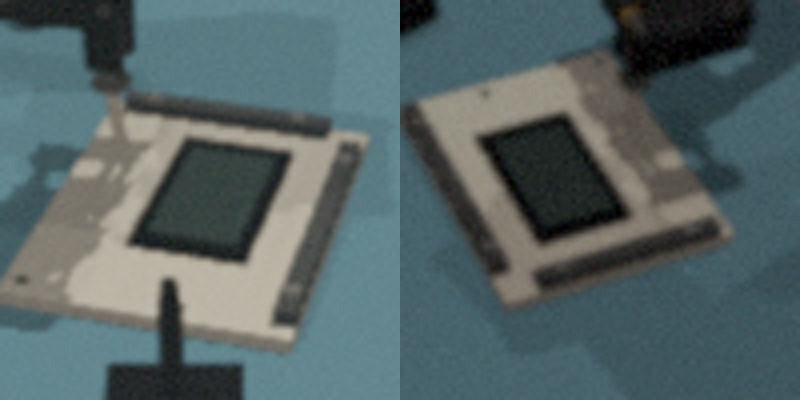

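{"fn": "apply_moves", "kwargs": {
  "dp": [
    [0,-2,20],
    [0,0,11],
    [0,0,0],
    [0,0,0]
  ],
  "yaw": [0,0,0,0]
}}

```text
time_s: 10.7
eef_pos: [0.4827, 0.0116, 0.0772]
tcp_rot: [180.0, 0.1, 157.5]
wrist_force: [-0.3, -0.7, -1.4]
opening: 0.0135
```

{"fn": "apply_moves", "kwargs": {
  "dp": [
    [-4,0,0],
    [-4,0,0],
    [-4,0,0],
    [-3,0,0],
    [-2,0,0],
    [-2,0,0],
    [-2,0,0],
    [-2,0,0],
    [-2,0,0],
    [-2,0,0],
    [-2,0,0],
    [0,0,0]
  ],
  "yaw": [0,0,0,0,0,0,0,0,0,0,0,0]
}}

```text
time_s: 12.2
eef_pos: [0.5094, 0.0004, 0.0766]
tcp_rot: [180.0, 0.0, 157.5]
wrist_force: [-0.2, -0.7, -0.1]
opening: 0.0139
```

{"fn": "apply_moves", "kwargs": {
  "dp": [
    [-2,0,0],
    [-2,0,0],
    [-2,0,0],
    [-2,0,0],
    [-2,0,0],
    [-1,0,0],
    [-1,0,0],
    [0,0,0]
  ],
  "yaw": [0,0,0,0,0,0,0,0]
}}

```text
time_s: 13.2
eef_pos: [0.5202, -0.0041, 0.0766]
tcp_rot: [180.0, 0.0, 157.5]
wrist_force: [-0.6, 0.6, -0.7]
opening: 0.014
```

```bash
python3 - <<'E'
from h import *
c2=camera('side'); c1=camera('scene')
print(sense()['wrist_force'])
for i in range(0): pass
a=cv2.resize(c2['frame'][170:270,250:350,::-1],None,fx=4,fy=4,interpolation=cv2.INTER_CUBIC)
b=cv2.resize(c1['frame'][170:270,290:390,::-1],None,fx=4,fy=4,interpolation=cv2.INTER_CUBIC)
cv2.imwrite('pics/c4.png',np.hstack([a,b]))
E
```

```text
[-0.87919185 -0.62168998  0.83814401]
```

View pics/c4.png

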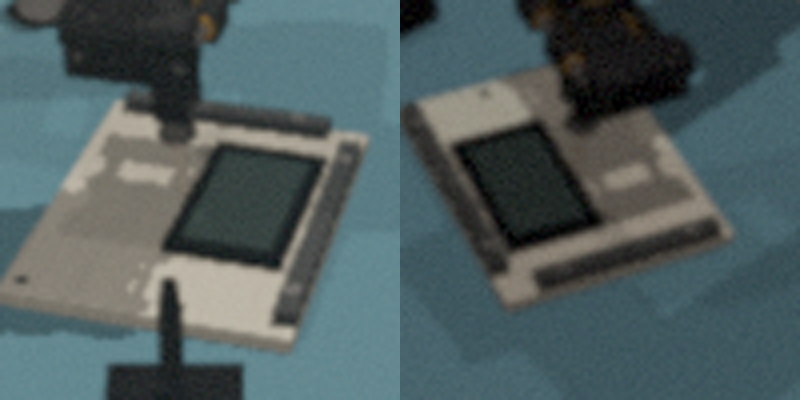

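The window has moved with the stick; ~6 mm left to the long fence. Slow approach.

{"fn": "apply_moves", "kwargs": {
  "dp": [
    [-1,0,0],
    [-1,0,0],
    [-0.5,0,0],
    [-0.5,0,0],
    [0,0,0]
  ],
  "yaw": [0,0,0,0,0]
}}

```text
time_s: 13.92
eef_pos: [0.5229, -0.0052, 0.0766]
tcp_rot: [180.0, 0.0, 157.5]
wrist_force: [-0.7, -0.4, 0.5]
opening: 0.0136
```

{"fn": "apply_moves", "kwargs": {
  "dp": [
    [-0.5,0,0],
    [-0.5,0,0],
    [-0.5,0,0],
    [0,0,0]
  ],
  "yaw": [0,0,0,0]
}}

```text
time_s: 14.42
eef_pos: [0.5244, -0.0058, 0.0766]
tcp_rot: [180.0, 0.0, 157.5]
wrist_force: [-0.4, -0.0, -0.9]
opening: 0.0136
```

{"fn": "apply_moves", "kwargs": {
  "dp": [
    [-0.5,0,0],
    [-0.5,0,0],
    [0,0,0]
  ],
  "yaw": [0,0,0]
}}

```text
time_s: 14.8
eef_pos: [0.5252, -0.0062, 0.0765]
tcp_rot: [-180.0, 0.0, 157.5]
wrist_force: [-0.7, 0.7, -0.5]
opening: 0.0139
```

{"fn": "apply_moves", "kwargs": {
  "dp": [
    [-0.5,0,0],
    [-0.5,0,0],
    [0,0,0]
  ],
  "yaw": [0,0,0]
}}

```text
time_s: 15.18
eef_pos: [0.5255, -0.0064, 0.0765]
tcp_rot: [-180.0, -0.1, 157.5]
wrist_force: [-2.2, 0.2, 0.8]
opening: 0.0137
```

{"fn": "apply_moves", "kwargs": {
  "dp": [
    [-0.5,0,0],
    [-0.3,0,0],
    [0,0,0]
  ],
  "yaw": [0,0,0]
}}

```text
time_s: 15.55
eef_pos: [0.5259, -0.0066, 0.0764]
tcp_rot: [-180.0, -0.1, 157.5]
wrist_force: [-3.6, 0.3, 1.6]
opening: 0.014
```

{"fn": "apply_moves", "kwargs": {
  "dp": [
    [-0.3,0,0],
    [0,0,0],
    [0,0,0],
    [0,0,0]
  ],
  "yaw": [0,0,0,0]
}}

```text
time_s: 16.05
eef_pos: [0.5261, -0.0067, 0.0764]
tcp_rot: [-180.0, -0.1, 157.5]
wrist_force: [-4.4, 1.3, 3.0]
opening: 0.0136
```

```bash
python3 - <<'E'
from h import *
c2=camera('side'); c1=camera('scene')
F=[]
for i in range(6): camera('wrist');F.append(sense()['wrist_force'])
print(np.mean(F,0),sense()['eef_pos'])
a=cv2.resize(c2['frame'][190:265,280:350,::-1],(400,430),interpolation=cv2.INTER_CUBIC)
b=cv2.resize(c1['frame'][190:255,290:355,::-1],(400,430),interpolation=cv2.INTER_CUBIC)
cv2.imwrite('pics/c5.png',np.hstack([a,b]))
E
```

```text
[-4.75677329  1.05011626  2.2204163 ] [ 0.52603872 -0.00670186  0.07639057]
```

View pics/c5.png

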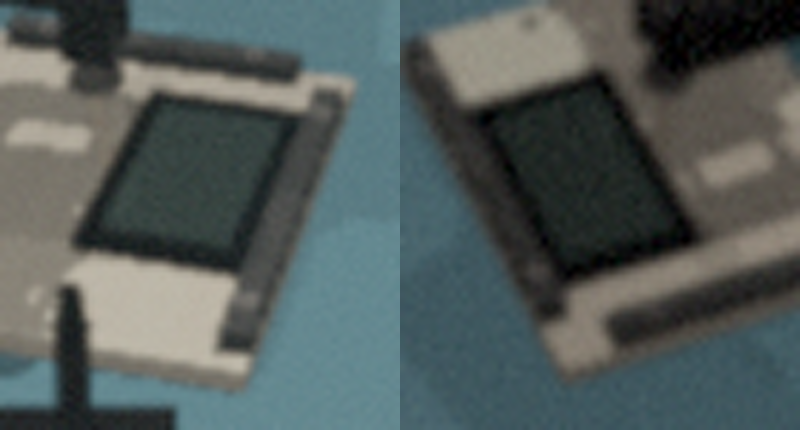

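Flush along the whole long fence (both views show no gap), bearing ≈ 4.8 N. Back off and go round to the −y edge.

{"fn": "apply_moves", "kwargs": {
  "dp": [
    [1,0,0],
    [5,0,0],
    [6,0,0],
    [0,0,-12],
    [0,-25,0],
    [0,-25,0],
    [0,-23,0],
    [-25,0,0],
    [-24,0,0],
    [0,0,12],
    [0,0,0]
  ],
  "yaw": [0,0,0,0,0,0,0,0,0,0,0]
}}

```text
time_s: 17.82
eef_pos: [0.5314, -0.0877, 0.0756]
tcp_rot: [-180.0, -0.2, 157.5]
wrist_force: [-0.6, 0.7, -1.0]
opening: 0.0139
```

```bash
python3 - <<'E'
from h import *
c2=camera('side'); c1=camera('scene'); p=sense()['eef_pos'];print(p)
ex=np.array([.924,-.383,0]);ey=np.array([.383,.924,0]);print(p@ex,p@ey)
a=cv2.resize(c2['frame'][180:270,270:350,::-1],(400,430),interpolation=cv2.INTER_CUBIC)
b=cv2.resize(c1['frame'][180:255,290:365,::-1],(400,430),interpolation=cv2.INTER_CUBIC)
cv2.imwrite('pics/c6.png',np.hstack([a,b]))
E
```

```text
[ 0.53170191 -0.08771152  0.07610451]
0.5248860750796923 0.12259639006897984
```

View pics/c6.png

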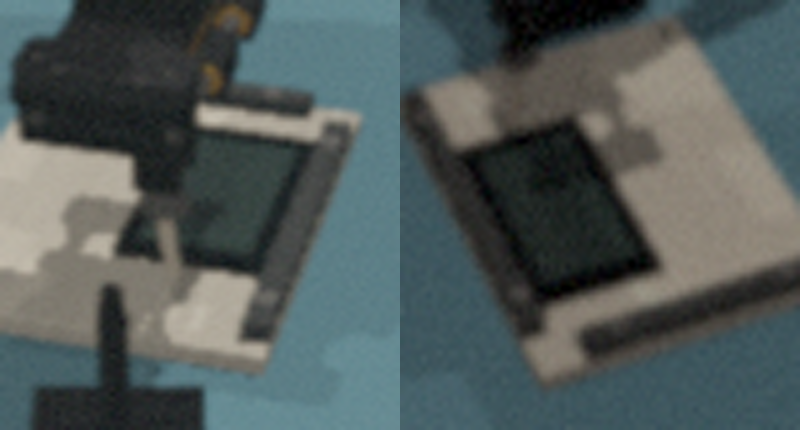

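{"fn": "apply_moves", "kwargs": {
  "dp": [
    [-1,2,0],
    [-1,2,0],
    [0,2,0],
    [-0.2,2,0],
    [-0.2,2,0],
    [-0.2,2,0],
    [-0.2,2,0],
    [-0.2,2,0],
    [-0.2,2,0],
    [-0.2,2,0],
    [-0.2,2,0],
    [0,0,0]
  ],
  "yaw": [0,0,0,0,0,0,0,0,0,0,0,0]
}}

```text
time_s: 19.42
eef_pos: [0.5451, -0.0694, 0.0765]
tcp_rot: [180.0, -0.0, 157.5]
wrist_force: [0.5, -0.5, 0.4]
opening: 0.0144
```

{"fn": "apply_moves", "kwargs": {
  "dp": [
    [-0.2,2,0],
    [-0.2,2,0],
    [-0.2,2,0],
    [-0.2,1,0],
    [-0.1,1,0],
    [0,0,0]
  ],
  "yaw": [0,0,0,0,0,0]
}}

```text
time_s: 20.18
eef_pos: [0.5489, -0.0624, 0.0765]
tcp_rot: [180.0, -0.0, 157.5]
wrist_force: [-0.6, -0.1, -0.6]
opening: 0.0139
```

```bash
python3 - <<'E'
from h import *
F=[]
for i in range(3): c=camera('side');F.append(sense()['wrist_force'])
p=sense()['eef_pos'];print(np.mean(F,0),p)
ex=np.array([.924,-.383,0]);ey=np.array([.383,.924,0]);print(p@ex,p@ey)
save(c,'s7.png')
m=[r for r in outline_of('side','window')]
for r in m[:2]:
    k=r['mask'].astype(np.uint8);q=cv2.findContours(k,0,2)[0];q=max(q,key=cv2.contourArea)
    P=np.array([onz(c,u,.018) for u in q[:,0]]);print(r['p'],'max ex,ey',np.percentile(P@ex,[2,98]),np.percentile(P@ey,[2,98]))
c1=camera('scene')
for r in outline_of('scene','window')[:2]:
    k=r['mask'].astype(np.uint8);q=cv2.findContours(k,0,2)[0];q=max(q,key=cv2.contourArea)
    P=np.array([onz(c1,u,.018) for u in q[:,0]]);print(r['p'],'max ex,ey',np.percentile(P@ex,[2,98]),np.percentile(P@ey,[2,98]))
E
```

```text
[-0.83214883 -0.79828997 -0.12991738] [ 0.54901637 -0.06249082  0.07648497]
0.5312251125851695 0.1525317566824584
0.59 max ex,ey [0.51600677 0.56862391] [0.15185916 0.28157172]
0.94 max ex,ey [0.49659924 0.57069263] [0.16045288 0.28105406]
```

{"fn": "apply_moves", "kwargs": {
  "dp": [
    [0,1,0],
    [0,0.5,0],
    [0,0.5,0],
    [0,0,0]
  ],
  "yaw": [0,0,0,0]
}}

```text
time_s: 20.98
eef_pos: [0.5499, -0.0607, 0.0766]
tcp_rot: [180.0, 0.0, 157.5]
wrist_force: [-0.2, 0.5, -0.5]
opening: 0.0138
```

{"fn": "apply_moves", "kwargs": {
  "dp": [
    [0,0.5,0],
    [0,0.5,0],
    [0,0,0]
  ],
  "yaw": [0,0,0]
}}

```text
time_s: 21.35
eef_pos: [0.5503, -0.0598, 0.0766]
tcp_rot: [180.0, 0.0, 157.5]
wrist_force: [-0.4, 0.7, -0.5]
opening: 0.0136
```

{"fn": "apply_moves", "kwargs": {
  "dp": [
    [0,0.5,0],
    [0,0.5,0],
    [0,0,0]
  ],
  "yaw": [0,0,0]
}}

```text
time_s: 21.72
eef_pos: [0.5506, -0.0588, 0.0766]
tcp_rot: [180.0, 0.0, 157.5]
wrist_force: [-0.1, -1.6, -0.3]
opening: 0.0135
```

{"fn": "apply_moves", "kwargs": {
  "dp": [
    [0,0.5,0],
    [0,0.5,0],
    [0,0,0]
  ],
  "yaw": [0,0,0]
}}

```text
time_s: 22.1
eef_pos: [0.5508, -0.0582, 0.0765]
tcp_rot: [-180.0, 0.0, 157.5]
wrist_force: [-1.3, -1.7, -0.9]
opening: 0.0135
```

{"fn": "apply_moves", "kwargs": {
  "dp": [
    [0,0.5,0],
    [0,0,0],
    [0,0,0]
  ],
  "yaw": [0,0,0]
}}

```text
time_s: 22.48
eef_pos: [0.5509, -0.0579, 0.0765]
tcp_rot: [-180.0, -0.0, 157.5]
wrist_force: [-1.7, -4.4, -0.3]
opening: 0.0138
```

```bash
python3 - <<'E'
from h import *
F=[]
for i in range(8): c=camera('side');F.append(sense()['wrist_force'])
f=np.mean(F,0);ex=np.array([.924,-.383,0]);ey=np.array([.383,.924,0]);print(f,f@ex,f@ey,sense()['time_s'])
E
```

```text
[-1.47512926 -4.87552976 -0.54352609] 0.5043084597648089 -5.069964010915242 22.875
```

{"fn": "apply_moves", "kwargs": {
  "dp": [
    [0,0.2,0],
    [0,0,0],
    [0,0,0],
    [0,0,0]
  ],
  "yaw": [0,0,0,0]
}}

```text
time_s: 23.38
eef_pos: [0.551, -0.0578, 0.0765]
tcp_rot: [-179.9, -0.0, 157.5]
wrist_force: [-1.7, -5.0, -0.4]
opening: 0.0137
```

Bears on the end fence ≈ 5 N. Back off, go round, and lightly re-check the long edge by touch.

{"fn": "apply_moves", "kwargs": {
  "dp": [
    [0,-2,0],
    [0,-6,0],
    [0,0,-12],
    [28,0,0],
    [29,0,0],
    [0,25,0],
    [0,25,0],
    [0,24,0],
    [0,0,12],
    [0,0,0],
    [0,0,0]
  ],
  "yaw": [0,0,0,0,0,0,0,0,0,0,0]
}}

```text
time_s: 24.75
eef_pos: [0.5233, 0.0249, 0.0764]
tcp_rot: [-180.0, -0.1, 157.4]
wrist_force: [-0.0, -0.1, 0.0]
opening: 0.0137
```

{"fn": "apply_moves", "kwargs": {
  "dp": [
    [-3,0,0],
    [-3,0,0],
    [-2,0,0],
    [-1,0,0],
    [-1,0,0],
    [-1,0,0],
    [-0.5,0,0],
    [0,0,0]
  ],
  "yaw": [0,0,0,0,0,0,0,0]
}}

```text
time_s: 25.75
eef_pos: [0.5344, 0.0211, 0.0765]
tcp_rot: [180.0, -0.0, 157.5]
wrist_force: [0.6, 0.3, -0.1]
opening: 0.0135
```

```bash
cat > m.py <<'E'
from h import *
F=[]
for i in range(4): c=camera('side');s=sense();F.append(s['wrist_force'])
f=np.mean(F,0);p=s['eef_pos'];ex=np.array([.924,-.383,0]);ey=np.array([.383,.924,0]);print('F',f@ex,f@ey,'p',p@ex*1e3,p@ey*1e3,s['time_s'])
E
python3 m.py
```

```text
F -0.3047299253147003 0.26619712665304296 p 485.6000984988878 224.1623448503596 25.95
```

{"fn": "apply_moves", "kwargs": {
  "dp": [
    [-0.5,0,0],
    [-0.5,0,0],
    [-0.5,0,0],
    [-0.3,0,0],
    [0,0,0]
  ],
  "yaw": [0,0,0,0,0]
}}

```text
time_s: 26.58
eef_pos: [0.536, 0.0204, 0.0765]
tcp_rot: [-180.0, 0.0, 157.5]
wrist_force: [-0.2, -0.0, -0.2]
opening: 0.0138
```

```bash
python3 m.py
```

```text
F 0.19297788916138794 0.06230152107697637 p 487.42432070910826 224.1407102599231 26.775
```

{"fn": "apply_moves", "kwargs": {
  "dp": [
    [-0.5,0,0],
    [-0.5,0,0],
    [0,0,0]
  ],
  "yaw": [0,0,0]
}}

```text
time_s: 27.15
eef_pos: [0.537, 0.02, 0.0765]
tcp_rot: [180.0, 0.0, 157.5]
wrist_force: [0.1, 0.2, -0.6]
opening: 0.0136
```

```bash
python3 m.py
```

```text
F -0.21465688337662656 -0.32159811211467804 p 488.4666947536885 224.14618127995863 27.35
```

{"fn": "apply_moves", "kwargs": {
  "dp": [
    [-0.4,0,0],
    [-0.4,0,0],
    [0,0,0]
  ],
  "yaw": [0,0,0]
}}

```text
time_s: 27.72
eef_pos: [0.5374, 0.0198, 0.0765]
tcp_rot: [-180.0, -0.0, 157.5]
wrist_force: [-0.6, -0.2, 0.0]
opening: 0.0134
```

```bash
python3 m.py
```

```text
F -0.6790746957313963 0.2667519090351641 p 488.9845279422889 224.11751947437855 27.925
```

{"fn": "apply_moves", "kwargs": {
  "dp": [
    [-0.4,0,0],
    [-0.3,0,0],
    [0,0,0],
    [0,0,0]
  ],
  "yaw": [0,0,0,0]
}}

```text
time_s: 28.42
eef_pos: [0.5377, 0.0196, 0.0764]
tcp_rot: [-180.0, -0.1, 157.5]
wrist_force: [-2.1, 1.2, -0.0]
opening: 0.0136
```

```bash
python3 m.py
```

```text
F -2.778751550452583 0.22498429431699482 p 489.3901725182891 224.11204617076345 28.625
```

Bearing ≈ 2.8 N on the long fence again. Back off, lift, return over the stand.

{"fn": "apply_moves", "kwargs": {
  "dp": [
    [2,0,0],
    [10,0,0],
    [0,0,-40],
    [0,0,-60],
    [0,0,-60],
    [-9,-35,0],
    [-9,-35,0],
    [-9,-35,0],
    [-9,-35,0],
    [-9,-35,0],
    [-10,-35,0],
    [0,0,0]
  ],
  "yaw": [0,0,0,0,0,0,0,0,0,0,0,0]
}}

```text
time_s: 30.12
eef_pos: [0.4979, -0.1937, 0.2368]
tcp_rot: [-179.9, 0.2, 157.3]
wrist_force: [0.4, 0.5, -0.3]
opening: 0.0137
```

{"fn": "apply_moves", "kwargs": {
  "dp": [
    [-10,-35,0],
    [-10,-35,0],
    [-10,-35,0],
    [-10,-35,0],
    [0,0,0],
    [0,0,0],
    [0,0,0],
    [0,0,0],
    [0,0,0]
  ],
  "yaw": [0,0,0,0,9,9,8.8,0,0]
}}

```text
time_s: 31.25
eef_pos: [0.4813, -0.335, 0.2366]
tcp_rot: [180.0, 0.0, 130.9]
wrist_force: [-0.2, -0.1, -0.7]
opening: 0.014
```

```bash
python3 - <<'E'
from h import *
ex=np.array([.924,-.383,0]);ey=np.array([.383,.924,0])
for n in ('side','scene'):
    c=camera(n); save(c,n+'8.png')
    for r in outline_of(n,'window')[:1]:
        q=max(cv2.findContours(r['mask'].astype(np.uint8),0,2)[0],key=cv2.contourArea)
        P=np.array([onz(c,u,.018) for u in q[:,0]]);print(r['p'],np.percentile(P@ex,[2,98]),np.percentile(P@ey,[2,98]))
s=sense();p=s['eef_pos'];print(p,s['tcp_rot'],s['time_s'])
y=np.radians(s['tcp_rot'][2]);X=np.array([np.cos(y),np.sin(y)]);Y=np.array([np.sin(y),-np.cos(y)])
d=np.array([.480,-.336])-p[:2];print('tool dx,dy mm',d@X*1e3,d@Y*1e3)
f=cv2.imread('pics/side8.png');g=cv2.imread('pics/scene8.png')
f2=cv2.resize(f[180:262,280:350],(400,470),interpolation=cv2.INTER_CUBIC);g2=cv2.resize(g[190:258,290:358],(400,470),interpolation=cv2.INTER_CUBIC)
cv2.imwrite('pics/c8.png',np.hstack([f2,g2]))
E
```

```text
0.61 [0.49494452 0.56861655] [0.15496725 0.28683391]
0.7 [0.49585116 0.57177883] [0.16131398 0.28368903]
[ 0.48117223 -0.33550504  0.23655507] [1.79999614e+02 5.88098492e-03 1.30759074e+02] 31.45
tool dx,dy mm 0.3904102231521062 -1.2110679944241076
```

{"fn": "apply_moves", "kwargs": {
  "dp": [
    [0.4,-1.2,0],
    [0,0,35],
    [0,0,35],
    [0,0,30],
    [0,0,5],
    [0,0,0],
    [0,0,0]
  ],
  "yaw": [0,0,0,0,0,0,0]
}}

```text
time_s: 32.33
eef_pos: [0.4807, -0.337, 0.133]
tcp_rot: [180.0, 0.2, 130.7]
wrist_force: [0.5, 0.1, 0.3]
opening: 0.0138
```

{"fn": "apply_moves", "kwargs": {
  "dp": [
    [0,0,4],
    [0,0,4],
    [0,0,4],
    [0,0,4],
    [0,0,0]
  ],
  "yaw": [0,0,0,0,0]
}}

```text
time_s: 32.95
eef_pos: [0.4796, -0.3359, 0.115]
tcp_rot: [-180.0, -0.1, 130.7]
wrist_force: [-0.2, 1.0, -0.5]
opening: 0.0138
```

{"fn": "apply_moves", "kwargs": {
  "dp": [
    [0,0,5],
    [0,0,5],
    [0,0,5],
    [0,0,5],
    [0,0,0]
  ],
  "yaw": [0,0,0,0,0]
}}

```text
time_s: 33.58
eef_pos: [0.4796, -0.3358, 0.095]
tcp_rot: [-180.0, -0.1, 130.7]
wrist_force: [-0.2, -0.3, -0.4]
opening: 0.0136
```

{"fn": "apply_moves", "kwargs": {
  "dp": [
    [0,0,5],
    [0,0,5],
    [0,0,4],
    [0,0,2],
    [0,0,1],
    [0,0,0],
    [0,0,0]
  ],
  "yaw": [0,0,0,0,0,0,0]
}}

```text
time_s: 34.45
eef_pos: [0.48, -0.3362, 0.0787]
tcp_rot: [-180.0, 0.0, 130.7]
wrist_force: [-0.3, 0.5, 0.1]
opening: 0.0141
```

{"fn": "apply_moves", "kwargs": {
  "dp": [
    [0,0,0.6],
    [0,0,0.5],
    [0,0,0]
  ],
  "yaw": [0,0,0]
}}

```text
time_s: 34.83
eef_pos: [0.4799, -0.3362, 0.0776]
tcp_rot: [180.0, 0.0, 130.7]
wrist_force: [0.3, 0.7, -0.0]
opening: 0.0141
```

{"fn": "apply_moves", "kwargs": {
  "dp": [
    [0,0,0],
    [0,0,0],
    [0,0,0],
    [0,0,0],
    [0,0,0],
    [0,0,0]
  ],
  "yaw": [0,0,0,0,0,0],
  "jaw": 0.6
}}

```text
time_s: 35.58
eef_pos: [0.4799, -0.3361, 0.0774]
tcp_rot: [-180.0, -0.0, 130.7]
wrist_force: [0.6, 0.2, 0.9]
opening: 0.0517
```

{"fn": "apply_moves", "kwargs": {
  "dp": [
    [0,0,-20],
    [0,0,-35],
    [0,0,-40],
    [0,0,-40],
    [0,0,0],
    [60,0,0],
    [60,0,0],
    [0,0,0]
  ],
  "yaw": [0,0,0,0,0,0,0,0]
}}

```text
time_s: 36.58
eef_pos: [0.3959, -0.2386, 0.2102]
tcp_rot: [-180.0, -0.7, 130.8]
wrist_force: [1.6, -0.4, 1.1]
opening: 0.0519
```

```bash
python3 - <<'E'
from h import *
c=camera('side');g=camera('scene')
r=lambda im,x0,y0,x1,y1,w,h: cv2.resize(np.ascontiguousarray(im['frame'][y0:y1,x0:x1,::-1]),(w,h),interpolation=cv2.INTER_CUBIC)
a=r(c,280,180,350,262,300,350);b=r(g,290,190,358,258,290,350);d=r(c,260,240,330,345,210,350)
cv2.imwrite('pics/c9.png',np.hstack([a,b,d])); s=sense();print(s['eef_pos'],s['wrist_force'],s['time_s'],s['opening'])
H=np.array([.48,-.336]);print('exp collar/top px',proj(c,[[.48,-.336,.062],[.48,-.336,.124]]))
E
```

```text
[ 0.401437   -0.24484286  0.21207676] [ 0.34613949 -0.69162111  0.28255657] 36.675 0.0523831153095808
exp collar/top px [[291.65774368 303.04357948]
 [290.39372199 277.70036139]]
```

View pics/c9.png

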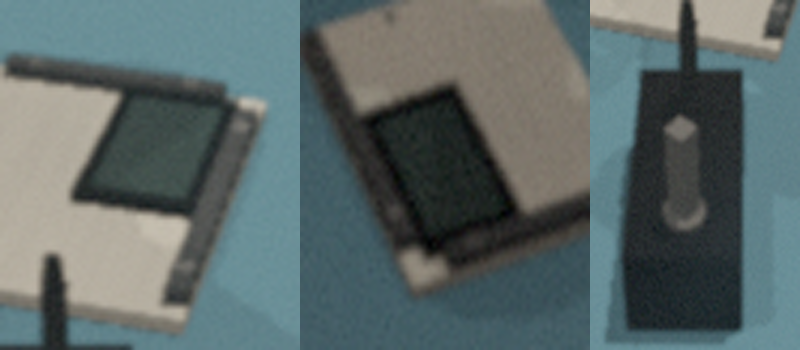

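Both edges show no gap to the fences, and the stick is upright in its hole with the collar down (about 291,303), where it started. Handing in.

```bash
python3 -c "
from rig import *
print(finish_job())"
```

```text
the job is handed in; nothing more can be done
None
```

I seated the window in the corner of the jig with the push stick, put the stick back in its own hole, and handed the job in at about 37 s of the 72 s allowed. No verdict was reported.

- **Long fence:** pushed up with the stick until the wrist read about 4.8 N. Both outside cameras showed no gap along the edge.
- **End fence:** slid along the long fence until the wrist read about 5 N, held for about a second.
- **Long fence again:** a second light touch read about 2.8 N, to close any gap the sliding might have opened. That touch met the edge about 1 mm further on than the first. I put this down to my jig-angle estimate.
- **Stick:** lowered to within about 0.1 mm of the height it was gripped at, with no force above the noise, then released. The picture shows it upright with the collar down.

The last picture shows no visible gap at either fence, but at about 1.5 mm per pixel it cannot prove the 1.5 mm limit. The bearing forces at each fence are the stronger evidence. The forces are wrist readings with about 0.7 N of noise, not direct contact readings. I did not measure the driver, reel or flask again; the arm passed well above the driver and kept clear of the others.

One slip: I first turned the gripper the wrong way, because tool yaw runs opposite to world yaw. I corrected it before the jaws touched the stick.

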